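Lay out the spares for a suitcase repair

ROBOT

A 7-joint arm with a two-finger parallel gripper is mounted at the origin on the work surface. World frame = base frame: x ahead of the robot, y to its left, z up, the work surface at z = 0. Lengths are in mm, angles in degrees, forces in N, time in s.
With the tool pointing down it reaches from about 400 to 875 mm from the base axis. Payload 4.4 kg.
Tool frame: the origin (TCP) lies where the fingers leave the gripper's body, on its centre line; the fingertips stand 73 mm ahead of it and the grasp point (between the pads) lies tcp_to_grasp ahead of it (tcp_to_grasp is the distance from the TCP to the grasp point, in mm); z points along the fingers, y is the line along which they close (so a half turn about z gives the same grasp; the last joint's range is limited). The gripper opens to 85 mm and grips with 20 to 120 N. Pads are 22 mm wide; open, the fingers measure 114 mm over their backs; the gripper's body (76 mm by 85 mm) begins 54 mm behind the grasp point. The pads swing forward as they close: fully open they stand 13 mm farther back than shut.
Start: joints at [-78.713, 36.005, 2.206, 86.941, -1.547, 57.084, -1.146], TCP at [168.838, 627.703, 303.913] pointing down, gripper open.
Joint ranges: [-175.42, 175.42], [-21.48, 121.26], [-71.46, 75.88], [10.55, 141.38], [-63.04, 243.04], [13.31, 113.54], [-168.57, 168.57]. Speed limits (degrees/s): [147.25, 147.25, 180, 180, 180, 180, 180].

INTERFACE

Orientations are given as a 3x3 rotation matrix whose columns are the frame's x, y, z axes.
In Python, from bench import get_obs, read_camera, job_done, tcp_to_grasp gives the robot as it stands.
- The arm moves only by the shell command python3 -m jog 'ROWS' [FORCE]. ROWS is JSON, a list of rows, each an object with "hand": the closure, from -1 (fully open) to 1 (shut); "offset": the shift along the tool's x, y, z normalised to -1 to 1, where 1 is 25 mm, a list of three; "yaw": the turn about the tool's z normalised to -1 to 1, where 1 is 2 rad. A call has 1 to 8 rows; each row shifts and turns the commanded pose from where the row before left it, along the tool's axes as they then stand; what a row does not reach is not made up. A row lasts 1/12 s, in which the tool goes at most 41.7 mm and 7.16 degrees, less where a joint would pass 70% of its speed; a pose out of reach is approached as far as the arm can. A call with a number of a shift or a turn outside -1 to 1 is refused whole. A call with a gripper value outside its range is refused whole. The fingers move at their own pace and stop on an object; FORCE is the grip in N (left out, the last holds). Time passes only in rows, so rows that do not move let the fingers close. It gives the time, the measured TCP pose, the force, the opening and the grip force at its end, in the units of the state.
- get_obs(): the state, without advancing time (a new reading comes with each control period).
- read_camera(name): name is "scene" or "side" or "wrist"; returns a dict with "pixels" (480x640x3 uint8, red, green, blue), "fx", "fy", "cx", "cy" (pixels), "xyz" and "orientation" of the camera in the world. Camera axes: x right, y down, z forward; pixel columns grow to the right and rows downward; lengths in mm; the calibration is good to about 2 mm. A picture is of the moment at which its call begins. There is no depth.
- job_done(): hands the job in; it is judged then, once.
The state is a dict: "time": time; "joints": joint angles; "joint_vel": joint speeds; "joint_torque": joint torques, N m; "tcp_pos": TCP position; "orientation": TCP orientation; "wrist_force": force on the tool from outside, world axes, zero at the start; "ft_torque": the same for the moment, N m; "finger_gap": finger opening in mm; "gripper_force": force on a finger pad.
Only numpy, scipy, OpenCV 4.12 (cv2) and the standard library are available. Lean on these libraries where they do the work, as an engineer would, in place of code of your own. Each camera call takes 0.05 s, during which the arm holds its last target. There are 200 camera calls.

TASK

Collect the spares for a suitcase repair into the blue tray, standing as they stand now, each flat on the floor of its own compartment: the longer handle in the long compartment, and in the row of three the larger wheel in the largest compartment, the bracket with the upright web in the middle one and the metal spacer tube in the smallest. Leave the smaller wheel, the shorter handle, the plain plate without a web and the little cardboard box where they lie.

Things in the scene. Friction and masses are not known exactly. Their poses are not given: they have to be found in the camera images.
- tray: Blue tray fixed to the bench, any way round: 214 (x) x 146 (y) mm, 4 mm walls and dividers with tops at 15 mm, floor at 3 mm. Origin: centre of underside. Own axes, mm: long compartment 206 x 50 inside, along x, centre (0, +44). Beside it at y -27 a row of three, 84 long in y: largest 84 wide in x, centre x -61; middle 66 wide, x +18; smallest 48 wide, x +79.
- wheel_large: The larger of two suitcase wheels: black rubber, grey hub, lying flat, 50 mm diameter, 30 mm thick. Origin: centre of its underside, z up. 
- wheel_small: The smaller wheel, same look, 36 mm diameter, 22 mm thick, lying flat; stays. Origin: centre of its underside, z up. 
- handle_long: The longer of two black carry handles with a grey grip sleeve, standing on two feet like a low bridge: 125 mm long in x, 40 mm high. The bar on top is 16 mm wide in y and runs from 26 to 40 mm height (grey sleeve in the middle, 17 mm wide); feet 18 x 24 mm at both ends. Origin: centre of its underside, z up. 
- handle_short: The shorter handle, same look and section, 80 mm long in x, 40 mm high; stays. Origin: centre of its underside, z up. 
- bracket: Dark steel bracket: square base plate 46 x 46 x 5 mm with an upright web across its middle, 36 mm long in x, 8 mm thick in y, top at 42 mm. Origin: centre of its underside, z up. 
- plain_plate: Plain dark steel plate 46 x 46 x 5 mm, like the bracket's base but without a web; stays. Origin: centre of its underside, z up. 
- spacer: Bare aluminium spacer tube standing upright, 24 mm outside and 12 mm inside diameter, 40 mm high. Origin: centre of its underside, z up. 
- rivet_box: Little closed cardboard box, 50 (x) x 38 (y) x 26 mm; stays. Origin: centre of its underside, z up. 
Not all that is in view belongs to the job. Leave any pink look-alike of the wheel_large alone.

How it is judged (in metres and radians):
At the end, for the whole second after the job is handed in: Larger wheel, bracket, spacer and longer handle each upright (0.12 rad), at rest on the tray floor (3 mm), wholly inside the largest, middle, smallest and long compartment (centres within 19/19, 15/24, 14.5/32, 43/16 mm in tray x/y); the four others within 20 mm of their starts (x of wheel_large in the frame of tray between -0.08 and -0.042 m and y of wheel_large in the frame of tray between -0.046 and -0.008 m and z of wheel_large in the frame of tray between 0.001 and 0.006 m and angle between each of wheel_large, bracket, spacer, handle_long's own z axis and vertical below 0.12 rad and linear speed of each of wheel_large, bracket, spacer, handle_long below 0.02 m/s and angular speed of each of wheel_large, bracket, spacer, handle_long below 0.2 rad/s and x of bracket in the frame of tray between 0.003 and 0.033 m and y of bracket in the frame of tray between -0.051 and -0.003 m and z of bracket in the frame of tray between 0.001 and 0.006 m and x of spacer in the frame of tray between 0.0645 and 0.0935 m and y of spacer in the frame of tray between -0.059 and 0.005 m and z of spacer in the frame of tray between 0.001 and 0.006 m and x of handle_long in the frame of tray between -0.043 and 0.043 m and y of handle_long in the frame of tray between 0.028 and 0.06 m and z of handle_long in the frame of tray between 0.001 and 0.006 m and angle between the x axis of handle_long and the x axis of tray, either way round below 0.3 rad and distance of each of wheel_small, handle_short, plain_plate, rivet_box from where it was at the start of the episode below 0.02 m); the robot touches nothing.
It fails at once if a look-alike or the cardboard box was taken or pushed away (more than 30 mm) (distance of any of wheel_small, handle_short, plain_plate, rivet_box from where it was at the start of the episode above 0.03 m).
It also fails if it takes over 99 s, if anything falls off the work surface, if the arm or the gripper's body presses on something with over 40 N, if the wrist force passes 120 N, or if a joint passes its speed limit or range.

## Working session

There is one attempt and no reset: what is moved stays moved. The work goes in short steps, Python scripts to look and compute and a shell command to move; the robot and the scene stay as the last step left them, time stands still between calls to the robot, and variables do not carry over. Pictures are saved under pics/ and viewed, at most 17 in all, crops included, and the job is handed in when it is done.

```bash
mkdir -p pics; ls
python3 - <<'E'
from bench import *
import cv2
o=get_obs();print({k:o[k] for k in('time','tcp_pos','orientation','finger_gap','joints')},tcp_to_grasp)
for n in('scene','side','wrist'):
    c=read_camera(n);cv2.imwrite(f'pics/{n}0.png',c['pixels'][...,::-1]);print(n,c['fx'],c['fy'],c['cx'],c['cy'],c['xyz'],c['orientation'])
E
```

```text
pics
{'time': 0.0, 'tcp_pos': array([168.69580012, 627.23522392, 303.00860331]), 'orientation': array([[-9.65665537e-01,  2.59788044e-01, -4.91937447e-04],
       [ 2.59788510e-01,  9.65663880e-01, -1.78902260e-03],
       [ 1.02795419e-05, -1.85539717e-03, -9.99998279e-01]]), 'finger_gap': 85.329690146831, 'joints': array([-78.71200912,  36.05767618,   2.2010028 ,  86.99490113,
        -1.54816436,  57.0833343 ,  -1.14602184])} 53.900000000000006
scene 486.96261853693846 486.96261853693846 318.17376403585064 244.89967764085137 [1016.78086223  547.7187523   821.9633332 ] [[-0.72316958  0.49759279 -0.47898557]
 [ 0.69061348  0.5120513  -0.51074112]
 [-0.00887591 -0.70014633 -0.71394421]]
side 472.1645506839369 472.1645506839369 317.9515313865904 242.02298353773003 [ 204.12423347 -732.71930981  694.31297744] [[ 0.92343204 -0.24788118  0.29296449]
 [-0.38375591 -0.59215517  0.70857862]
 [-0.00216286 -0.76675105 -0.64194092]]
wrist 340.3180342631177 340.3180342631177 321.9858459417063 239.12834423830836 [ 96.4579137  645.83834675 372.11318926] [[ 0.26076356  0.92294503  0.28315161]
 [ 0.96540169 -0.24887178 -0.07786152]
 [-0.00139345  0.29365849 -0.95590938]]
```

View pics/scene0.png

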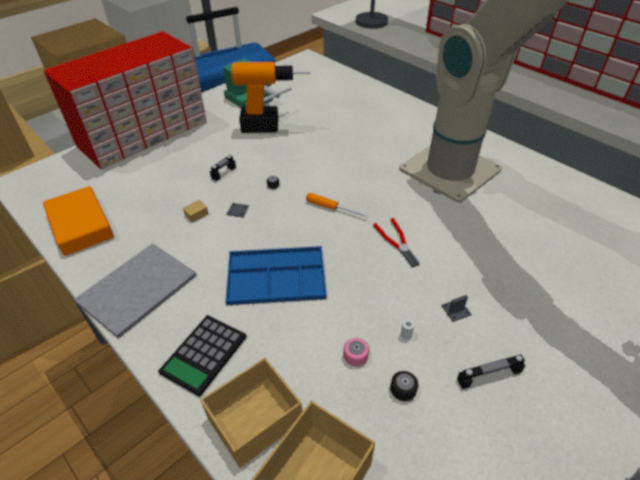

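View pics/side0.png

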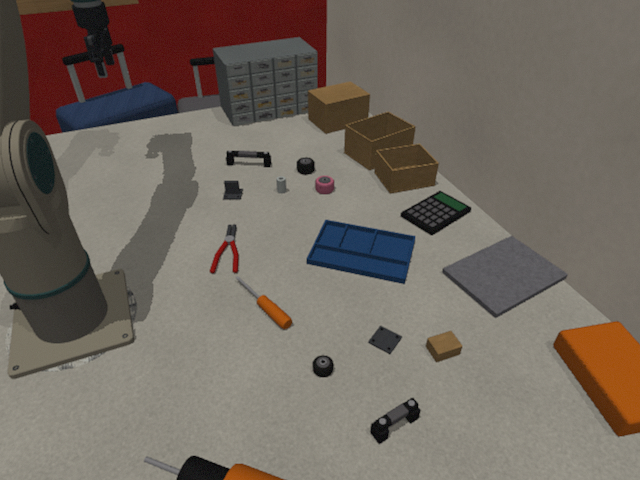

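The scene view shows these candidates:
- **Wheels:** black (404,385), black (273,182) and a pink look-alike (356,351).
- **Handles:** (491,370) and (223,167).
- **Bracket and plate:** the part with a web is at (457,308), the plain plate at (238,210).
- **Others:** spacer (407,328), box (196,210), tray about (277,275).

The nearer wheel and handle look larger, but I'll check that metrically and with an enlarged crop.

```bash
cat > h.py <<'E'
import numpy as np,cv2
from bench import *
def ray(c,u,v,z):
    d=np.array(c['orientation'])@[(u-c['cx'])/c['fx'],(v-c['cy'])/c['fy'],1]
    p=np.array(c['xyz']);return (p+d*(z-p[2])/d[2])[:2]
def proj(c,P):
    q=(np.atleast_2d(P)-c['xyz'])@np.array(c['orientation']);return np.c_[c['fx']*q[:,0]/q[:,2]+c['cx'],c['fy']*q[:,1]/q[:,2]+c['cy']]
E
python3 - <<'E'
from h import *
s=read_camera('scene');d=read_camera('side')
for n,a,z in [('wl',(404,380),30),('ws',(273,180),22),('pink',(356,347),30),('sp',(407.5,322),40),('hlA',(464,374),40),('hlB',(519,360),40),('hsA',(213,170),40),('hsB',(232,158),40),('br',(457,313),0)]: print(n,ray(s,*a,z).round())
for n,a,z in [('wl',(306,162),30),('ws',(323,361),22),('sp',(281,179),40),('hlA',(231,154),40),('hlB',(266,154),40),('br',(233,195),0)]: print('side',n,ray(d,*a,z).round())
p=s['pixels'][235:410,210:540,::-1];q=d['pixels'][135:285,215:445,::-1]
cv2.imwrite('pics/c1.png',cv2.resize(p,(792,420),interpolation=2))
cv2.imwrite('pics/c2.png',cv2.resize(q,None,fx=3.4,fy=3.4,interpolation=2))
E
```

```text
wl [609. 333.]
ws [ 400. -282.]
pink [621. 226.]
sp [513. 261.]
hlA [528. 402.]
hlB [433. 455.]
hsA [ 500. -408.]
hsB [ 431. -416.]
br [395. 303.]
side wl [608. 330.]
side ws [ 398. -286.]
side sp [512. 259.]
side hlA [426. 435.]
side hlB [516. 397.]
side br [390. 295.]
```

View pics/c1.png

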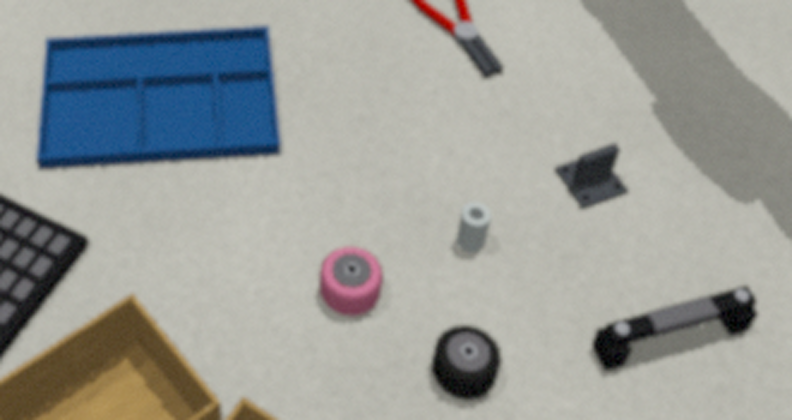

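View pics/c2.png

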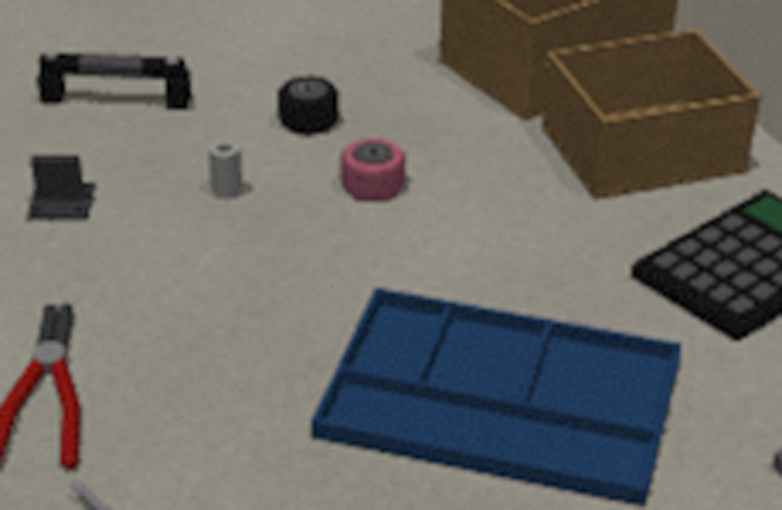

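The crops confirm the choices. The long black handle is at scene (491,370), with screws about 109 mm apart, so 125 mm overall. The black wheel is (404,385), the webbed bracket (457,308) and the spacer (407,328). The pink wheel at (356,351) stays. In the scene image the tray's long compartment is at the top and the largest compartment is bottom left, so tray +y points up and +x right. Next I'll fit poses to the silhouettes in both cameras.

```bash
cat > fit.py <<'E'
from h import *
from scipy.optimize import minimize
def box(x,y,z0,z1,cx=0): return [(cx+a*x/2,b*y/2,z) for a in(-1,1) for b in(-1,1) for z in(z0,z1)]
def cyl(r,h): return [(r*np.cos(t),r*np.sin(t),z) for t in np.arange(0,6.28,.2) for z in(0,h)]
M={'tray':box(214,146,0,15),'wheel':cyl(25,30),'spacer':cyl(12,40),
'handle':box(125,16,26,40)+box(18,24,0,15,-53.5)+box(18,24,0,15,53.5),'bracket':box(46,46,0,5)+box(36,8,0,42)}
def fit(name,cams,masks,p0,K=4):
    m=np.array(M[name],float);H=[]
    for c,k in zip(cams,masks):
        cnt=max(cv2.findContours(cv2.resize(k,None,fx=K,fy=K,interpolation=1),0,1)[0] if 0 else cv2.findContours((cv2.resize(k.astype(np.float32),None,fx=K,fy=K)>.5).astype(np.uint8),0,1)[0],key=cv2.contourArea)
        I=np.zeros((480*K,640*K),np.uint8);cv2.fillConvexPoly(I,cv2.convexHull(cnt),1);H.append((I,cv2.boundingRect(cnt)))
    def cost(p):
        s,c_=np.sin(p[2]),np.cos(p[2]);P=np.c_[p[0]+c_*m[:,0]-s*m[:,1],p[1]+s*m[:,0]+c_*m[:,1],m[:,2]];t=0
        for c,(I,(x,y,w,h)) in zip(cams,H):
            x0,y0=max(x-60,0),max(y-60,0);S=I[y0:y+h+60,x0:x+w+60];J=np.zeros_like(S)
            q=((proj(c,P)+.5)*K-.5-[x0,y0])*16
            cv2.fillConvexPoly(J,cv2.convexHull(q.round().astype(np.int32)),1,shift=4);t+=np.sum(J!=S)/S.sum()*1./len(H) if 0 else (J!=S).sum()/I.sum()
        return t
    best=min((minimize(cost,[*p0[:2],a],method='Nelder-Mead',options=dict(initial_simplex=[[p0[0],p0[1],a],[p0[0]+8,p0[1],a],[p0[0],p0[1]+8,a],[p0[0],p0[1],a+.15]])) for a in p0[2]),key=lambda r:r.fun)
    return best.x,best.fun
def segment(c,name,seed,r=60):
    I=c['pixels'].astype(int)
    if name=='tray': k=(I[...,2]-I[...,0]>40)
    elif name=='spacer':
        L=cv2.cvtColor(c['pixels'],cv2.COLOR_RGB2LAB).astype(int);u,v=map(int,seed)
        bg=np.median(L[v-25:v+25,u-25:u+25].reshape(-1,3),0);k=np.abs(L-bg).sum(2)>14
    else: k=I.max(2)<95
    o=np.zeros_like(k);u,v=map(int,seed);o[v-r:v+r,u-r:u+r]=k[v-r:v+r,u-r:u+r];k=o.astype(np.uint8)
    n,l,st,ce=cv2.connectedComponentsWithStats(k)
    j=max(range(1,n),key=lambda i:st[i,4]);return (l==j).astype(np.uint8)
E
cat > f0.py <<'E'
from fit import *
s=read_camera('scene');d=read_camera('side')
A=np.arange(0,3.1,.39)
for n,a,b,p0,r in [('tray',(277,275),(361,250),(600,60,[-.6,-.3,.3,.6,2.4,2.7,3.2,3.6]),70),('wheel',(404,385),(306,165),(609,332,[0]),22),('spacer',(407,328),(281,185),(512,260,[0]),16),('handle',(491,370),(248,158),(477,425,[-.5]),42),('bracket',(457,308),(233,190),(393,300,A),20)]:
    ks=[segment(s,n,a,r),segment(d,n,b,r)]
    for nm,C,K in(('both',[s,d],ks),('sc',[s],ks[:1]),('sd',[d],ks[1:])):
        x,f=fit(n,C,K,p0);print(n,nm,x[:2].round(1),np.degrees(x[2]).round(1),round(f,3))
E
python3 f0.py
```

```text
tray both [599.5 -35. ] 140.5 0.103
tray sc [598.4 -37.4] 320.4 0.023
tray sd [603.1 -29.5] 141.1 0.058
wheel both [609.3 334.9] -1.7 0.241
wheel sc [608.9 334.8] 5.8 0.143
wheel sd [609.9 337.1] 6.0 0.093
spacer both [519.  267.7] 5.3 0.916
spacer sc [524.7 268.5] 6.2 0.294
spacer sd [511.2 259. ] 12.5 0.298
handle both [472.9 429.2] -26.7 0.191
handle sc [474.2 428.9] -26.1 0.102
handle sd [471.9 428.4] -28.1 0.084
bracket both [390.5 296.7] 157.5 0.296
bracket sc [395.4 296.1] -14.0 0.195
bracket sd [389.9 296.6] -20.3 0.063
```

```bash
cat > plan.py <<'E'
import sys
from h import *
x,y,z,a=map(float,sys.argv[1:5])   # target TCP mm, tool-y world angle deg
o=get_obs();R=o['orientation'];now=np.degrees(np.arctan2(R[1][1],R[0][1]))
dy=(now-a+180)%360-180
t=np.radians(a);ty=np.array([np.cos(t),np.sin(t),0]);tz=np.array([0,0,-1.]);tx=np.cross(ty,tz)
d=np.array([x,y,z])-o['tcp_pos']
print('t',o['time'],'tcp',np.round(o['tcp_pos'],1),'gap',round(o['finger_gap'],1),'yaw units',round(np.radians(dy)/2,4),'tool offset units',np.round([d@tx/25,d@ty/25,d@tz/25],2))
E
python3 plan.py 512.5 260 84 50.5
```

```text
t 0.35 tcp [168.8 627.6 303.7] gap 85.2 yaw units 0.2133 tool offset units [-19.96  -2.6    8.79]
```

```bash
python3 -m jog '[{"hand":-1,"offset":[0,0,0.8],"yaw":0.0535},{"hand":-1,"offset":[0,0,0.8],"yaw":0.0535},{"hand":-1,"offset":[0,0,0.8],"yaw":0.0535},{"hand":-1,"offset":[0,0,0.8],"yaw":0.0535}]' 40; python3 plan.py 512.5 260 84 50.5
```

```text
time: 0.68
tcp_pos: [168.9, 627.7, 223.3]
orientation: [[-0.767, 0.641, 0.0], [0.641, 0.767, 0.001], [0.0, 0.0, -1.0]]
wrist_force: [-0.2, 0.1, -0.8]
finger_gap: 85.6
gripper_force: 0.0
t 0.6833 tcp [168.9 627.7 223.3] gap 85.6 yaw units -0.0034 tool offset units [-19.96  -2.61   5.57]
```

```bash
python3 -m jog '[{"hand":-1,"offset":[-1,-0.13,0.08],"yaw":0},{"hand":-1,"offset":[-1,-0.13,0.08],"yaw":0},{"hand":-1,"offset":[-1,-0.13,0.08],"yaw":0},{"hand":-1,"offset":[-1,-0.13,0.08],"yaw":0},{"hand":-1,"offset":[-1,-0.13,0.08],"yaw":0},{"hand":-1,"offset":[-1,-0.13,0.08],"yaw":0},{"hand":-1,"offset":[-1,-0.13,0.08],"yaw":0},{"hand":-1,"offset":[-1,-0.13,0.08],"yaw":0}]' >/dev/null
python3 -m jog '[{"hand":-1,"offset":[-1,-0.13,0.08],"yaw":0},{"hand":-1,"offset":[-1,-0.13,0.08],"yaw":0},{"hand":-1,"offset":[-1,-0.13,0.08],"yaw":0},{"hand":-1,"offset":[-1,-0.13,0.08],"yaw":0},{"hand":-1,"offset":[-1,-0.13,0.08],"yaw":0},{"hand":-1,"offset":[-1,-0.13,0.08],"yaw":0},{"hand":-1,"offset":[-1,-0.13,0.08],"yaw":0},{"hand":-1,"offset":[-1,-0.13,0.08],"yaw":0}]' >/dev/null
python3 -m jog '[{"hand":-1,"offset":[-1,-0.13,0],"yaw":0},{"hand":-1,"offset":[-1,-0.13,0],"yaw":0},{"hand":-1,"offset":[-1,-0.13,0],"yaw":0},{"hand":-1,"offset":[-0.96,-0.13,0],"yaw":-0.0034},{"hand":-1,"offset":[0,0,0],"yaw":0},{"hand":-1,"offset":[0,0,0],"yaw":0}]' 
python3 plan.py 512.5 260 84 50.5
python3 - <<'E'
from h import *
c=read_camera('wrist');P=[(512.5,260,40),(512.5,260,0),(609,334,30),(393,297,42)]
I=c['pixels'][...,::-1].copy()
for p in proj(c,P): cv2.circle(I,tuple(int(i) for i in p.round()),3,(0,255,0),1)
cv2.imwrite('pics/w1.png',I)
E
```

```text
time: 2.52
tcp_pos: [513.2, 258.0, 191.9]
orientation: [[-0.773, 0.635, 0.001], [0.635, 0.773, -0.0], [-0.001, 0.0, -1.0]]
wrist_force: [-0.2, 0.5, 1.0]
finger_gap: 85.4
gripper_force: 0.0
t 2.5167 tcp [513.2 258.  191.9] gap 85.4 yaw units 0.0009 tool offset units [0.07 0.04 4.32]
```

View pics/w1.png

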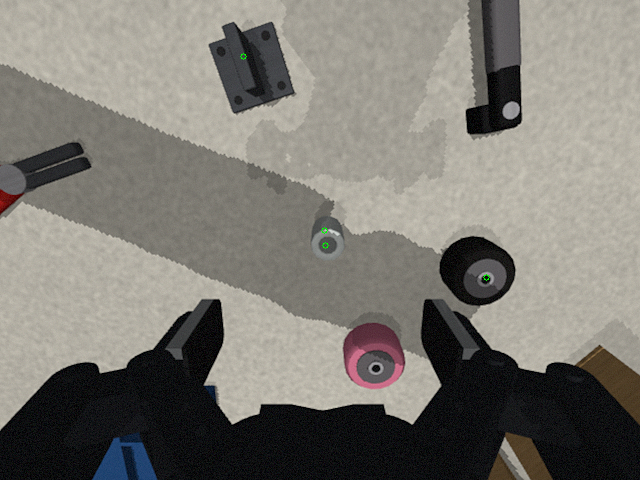

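Wrist view: the predicted spacer top (325,245), wheel hub (486,278) and bracket web (243,57) all land on the parts to within about 1–2 mm. Descending on the spacer.

```bash
python3 -m jog '[{"hand":-1,"offset":[0.07,0.06,0.9],"yaw":0},{"hand":-1,"offset":[0,0,0.9],"yaw":0},{"hand":-1,"offset":[0,0,0.9],"yaw":0},{"hand":-1,"offset":[0,0,0.9],"yaw":0},{"hand":-1,"offset":[0,0,0.72],"yaw":0},{"hand":-1,"offset":[0,0,0],"yaw":0}]' 
python3 -m jog '[{"hand":1,"offset":[0,0,0],"yaw":0},{"hand":1,"offset":[0,0,0],"yaw":0},{"hand":1,"offset":[0,0,0],"yaw":0},{"hand":1,"offset":[0,0,0],"yaw":0},{"hand":1,"offset":[0,0,0],"yaw":0},{"hand":1,"offset":[0,0,0],"yaw":0},{"hand":1,"offset":[0,0,0],"yaw":0},{"hand":1,"offset":[0,0,0],"yaw":0}]' 40
python3 plan.py 556 36 88 50.5
```

```text
time: 3.07
tcp_pos: [508.5, 262.7, 80.7]
orientation: [[-0.777, 0.63, -0.006], [0.63, 0.777, -0.002], [0.004, -0.006, -1.0]]
wrist_force: [-0.2, -0.9, 0.4]
finger_gap: 85.2
gripper_force: 0.0
time: 3.73
tcp_pos: [512.1, 262.3, 85.1]
orientation: [[-0.775, 0.632, 0.001], [0.632, 0.775, 0.001], [-0.0, 0.002, -1.0]]
wrist_force: [-0.6, 0.2, 6.6]
finger_gap: 22.6
gripper_force: 39.1
t 3.7333 tcp [512.1 262.3  85.1] gap 22.6 yaw units 0.0026 tool offset units [-7.11 -5.87 -0.12]
```

```bash
python3 -m jog '[{"hand":1,"offset":[0,0,-0.8],"yaw":0},{"hand":1,"offset":[0,0,-1],"yaw":0.0026},{"hand":1,"offset":[0,0,-0.7],"yaw":0},{"hand":1,"offset":[-0.71,-0.59,0],"yaw":0},{"hand":1,"offset":[-0.71,-0.59,0],"yaw":0},{"hand":1,"offset":[-0.71,-0.59,0],"yaw":0},{"hand":1,"offset":[-0.71,-0.59,0],"yaw":0},{"hand":1,"offset":[-0.71,-0.59,0],"yaw":0}]' 
python3 -m jog '[{"hand":1,"offset":[-0.71,-0.59,0],"yaw":0},{"hand":1,"offset":[-0.71,-0.59,0],"yaw":0},{"hand":1,"offset":[-0.71,-0.59,0],"yaw":0},{"hand":1,"offset":[-0.71,-0.59,0],"yaw":0},{"hand":1,"offset":[-0.71,-0.59,0],"yaw":0},{"hand":1,"offset":[0,0,0],"yaw":0},{"hand":1,"offset":[0,0,0],"yaw":0}]' 
python3 plan.py 556 36 88 50.5
python3 - <<'E'
from h import *
c=read_camera('wrist');I=c['pixels'][...,::-1].copy()
R=np.array([[-.7716,-.6361],[.6361,-.7716]])
for q in [(-107,-73),(107,-73),(107,73),(-107,73),(53,17),(53,-71),(79,-27)]:
    p=R@q+[599.5,-35];u=proj(c,(*p,15 if q!=(79,-27) else 3))[0].round()
    cv2.circle(I,(int(u[0]),int(u[1])),3,(0,255,0),1)
cv2.imwrite('pics/w2.png',I)
E
```

```text
time: 4.4
tcp_pos: [533.3, 147.5, 146.8]
orientation: [[-0.772, 0.636, 0.0], [0.636, 0.772, 0.0], [-0.0, 0.0, -1.0]]
wrist_force: [0.4, -0.6, -1.0]
finger_gap: 22.7
gripper_force: 39.4
time: 4.98
tcp_pos: [555.0, 33.2, 146.6]
orientation: [[-0.769, 0.639, 0.0], [0.639, 0.769, -0.001], [-0.001, -0.0, -1.0]]
wrist_force: [0.4, 0.9, -1.1]
finger_gap: 22.7
gripper_force: 39.4
t 4.9833 tcp [555.   33.2 146.6] gap 22.7 yaw units -0.0018 tool offset units [0.04 0.11 2.35]
```

View pics/w2.png

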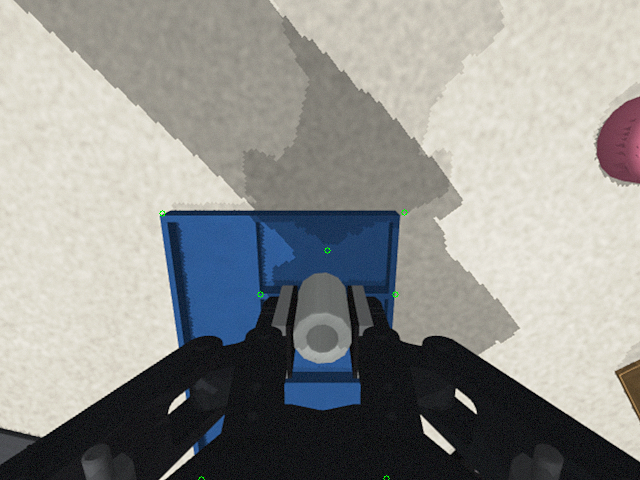

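```bash
python3 -m jog '[{"hand":1,"offset":[0.04,0.11,0.7],"yaw":0},{"hand":1,"offset":[0,0,0.7],"yaw":0},{"hand":1,"offset":[0,0,0.5],"yaw":0},{"hand":1,"offset":[0,0,0.25],"yaw":0},{"hand":1,"offset":[0,0,0.16],"yaw":0},{"hand":1,"offset":[0,0,0],"yaw":0},{"hand":1,"offset":[0,0,0],"yaw":0}]';python3 plan.py 556 36 88 50.5
```

```text
time: 5.62
tcp_pos: [556.0, 38.4, 88.9]
orientation: [[-0.772, 0.635, 0.001], [0.635, 0.772, 0.0], [-0.0, 0.0, -1.0]]
wrist_force: [0.5, -0.4, -1.2]
finger_gap: 22.3
gripper_force: 39.4
t 5.6167 tcp [556.   38.4  88.9] gap 22.3 yaw units 0.0004 tool offset units [-0.06 -0.07  0.04]
```

Release, raise and go to the wheel.

```bash
python3 -m jog '[{"hand":1,"offset":[0,0,0.04],"yaw":0},{"hand":0,"offset":[0,0,0],"yaw":0},{"hand":0,"offset":[0,0,0],"yaw":0},{"hand":0,"offset":[0,0,0],"yaw":0},{"hand":0,"offset":[0,0,0],"yaw":0},{"hand":0,"offset":[0,0,-0.7],"yaw":0},{"hand":0,"offset":[0,0,-1],"yaw":0},{"hand":0,"offset":[0,0,-1],"yaw":0}]';python3 -m jog '[{"hand":-1,"offset":[0,0,-0.6],"yaw":0},{"hand":-1,"offset":[0,0,0],"yaw":0}]' >/dev/null;python3 plan.py 609.5 334 79 50.5
```

```text
time: 6.28
tcp_pos: [555.1, 37.9, 155.3]
orientation: [[-0.772, 0.636, -0.002], [0.636, 0.772, -0.0], [0.001, -0.001, -1.0]]
wrist_force: [0.2, 0.1, -0.1]
finger_gap: 42.5
gripper_force: 0.0
t 6.45 tcp [557.7  38.  173.4] gap 65.4 yaw units -0.0 tool offset units [ 5.93 10.45  3.78]
```

```bash
python3 -m jog '[{"hand":-1,"offset":[0.54,0.95,0],"yaw":0},{"hand":-1,"offset":[0.54,0.95,0],"yaw":0},{"hand":-1,"offset":[0.54,0.95,0],"yaw":0},{"hand":-1,"offset":[0.54,0.95,0],"yaw":0},{"hand":-1,"offset":[0.54,0.95,0],"yaw":0},{"hand":-1,"offset":[0.54,0.95,0],"yaw":0},{"hand":-1,"offset":[0.54,0.95,0],"yaw":0},{"hand":-1,"offset":[0.54,0.95,0],"yaw":0}]'>/dev/null;python3 -m jog '[{"hand":-1,"offset":[0.54,0.95,0],"yaw":0},{"hand":-1,"offset":[0.54,0.95,0],"yaw":0},{"hand":-1,"offset":[0.54,0.95,0],"yaw":0},{"hand":-1,"offset":[0,0,0.8],"yaw":0},{"hand":-1,"offset":[0,0,0],"yaw":0},{"hand":-1,"offset":[0,0,0],"yaw":0}]';python3 plan.py 609.5 334 79 50.5
python3 - <<'E'
from fit import *
s=read_camera('scene');R=np.array([[-.7716,-.6361],[.6361,-.7716]])
I=s['pixels'][235:320,210:340,::-1];cv2.imwrite('pics/s1.png',cv2.resize(I,None,fx=5,fy=5,interpolation=2))
E
```

```text
time: 7.62
tcp_pos: [606.0, 333.1, 148.0]
orientation: [[-0.772, 0.636, -0.004], [0.636, 0.772, -0.003], [0.001, -0.005, -1.0]]
wrist_force: [0.9, -0.3, 0.4]
finger_gap: 85.5
gripper_force: 0.0
t 7.6167 tcp [606.  333.1 148. ] gap 85.5 yaw units 0.0002 tool offset units [-0.08  0.12  2.76]
```

View pics/s1.png

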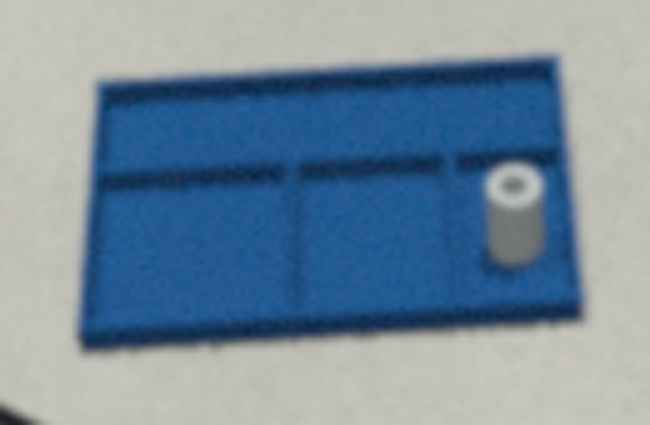

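The crop shows the spacer standing upright in the smallest compartment, with its base at about (313,288) in the full image. Next, the wheel.

```bash
python3 -m jog '[{"hand":-1,"offset":[-0.04,0.06,0.9],"yaw":0},{"hand":-1,"offset":[0,0,0.9],"yaw":0},{"hand":-1,"offset":[0,0,0.6],"yaw":0},{"hand":-1,"offset":[0,0,0.34],"yaw":0},{"hand":-1,"offset":[0,0,0],"yaw":0},{"hand":-1,"offset":[0,0,0],"yaw":0}]';python3 plan.py 609.5 334 79 50.5
python3 -m jog '[{"hand":1,"offset":[0,0,0],"yaw":0},{"hand":1,"offset":[0,0,0],"yaw":0},{"hand":1,"offset":[0,0,0],"yaw":0},{"hand":1,"offset":[0,0,0],"yaw":0},{"hand":1,"offset":[0,0,0],"yaw":0},{"hand":1,"offset":[0,0,0],"yaw":0},{"hand":1,"offset":[0,0,0],"yaw":0}]' 40
python3 plan.py 664 -53 83 50.5
```

```text
time: 8.17
tcp_pos: [609.3, 334.2, 81.9]
orientation: [[-0.771, 0.636, 0.0], [0.636, 0.771, -0.0], [-0.0, -0.0, -1.0]]
wrist_force: [0.0, 0.7, -0.2]
finger_gap: 85.5
gripper_force: 0.0
t 8.1667 tcp [609.3 334.2  81.9] gap 85.5 yaw units -0.0002 tool offset units [-0.01 -0.    0.12]
time: 8.75
tcp_pos: [609.7, 334.9, 83.3]
orientation: [[-0.772, 0.636, 0.002], [0.636, 0.772, 0.001], [-0.001, 0.002, -1.0]]
wrist_force: [-0.9, 0.1, 5.4]
finger_gap: 48.3
gripper_force: 41.2
t 8.75 tcp [609.7 334.9  83.3] gap 48.3 yaw units 0.0001 tool offset units [-1.155e+01 -1.059e+01  1.000e-02]
```

```bash
python3 -m jog '[{"hand":1,"offset":[0,0,-0.6],"yaw":0},{"hand":1,"offset":[0,0,-1],"yaw":0},{"hand":1,"offset":[0,0,-1],"yaw":0},{"hand":1,"offset":[-0.6,-0.6,-0.2],"yaw":0},{"hand":1,"offset":[-0.7,-0.7,0],"yaw":0},{"hand":1,"offset":[-0.75,-0.7,0],"yaw":0},{"hand":1,"offset":[-0.75,-0.7,0],"yaw":0},{"hand":1,"offset":[-0.75,-0.7,0],"yaw":0}]'>/dev/null
python3 -m jog '[{"hand":1,"offset":[-0.8,-0.7,0],"yaw":0},{"hand":1,"offset":[-0.8,-0.7,0],"yaw":0},{"hand":1,"offset":[-0.8,-0.7,0],"yaw":0},{"hand":1,"offset":[-0.8,-0.7,0],"yaw":0},{"hand":1,"offset":[-0.8,-0.7,0],"yaw":0},{"hand":1,"offset":[-0.8,-0.7,0],"yaw":0},{"hand":1,"offset":[-0.8,-0.7,0],"yaw":0},{"hand":1,"offset":[-0.8,-0.7,0],"yaw":0}]'>/dev/null
python3 -m jog '[{"hand":1,"offset":[-0.8,-0.8,0],"yaw":0},{"hand":1,"offset":[-0.8,-0.8,0],"yaw":0},{"hand":1,"offset":[0,0,0],"yaw":0},{"hand":1,"offset":[0,0,0],"yaw":0}]'
python3 plan.py 664 -53 86.3 50.5
python3 - <<'E'
from h import *
c=read_camera('wrist');cv2.imwrite('pics/w3.png',c['pixels'][...,::-1])
E
```

```text
time: 10.42
tcp_pos: [663.4, -57.0, 152.6]
orientation: [[-0.769, 0.64, 0.001], [0.64, 0.769, -0.002], [-0.002, -0.001, -1.0]]
wrist_force: [-0.2, 0.6, -0.0]
finger_gap: 48.6
gripper_force: 41.6
t 10.4167 tcp [663.4 -57.  152.6] gap 48.6 yaw units -0.0022 tool offset units [0.08 0.14 2.65]
```

View pics/w3.png

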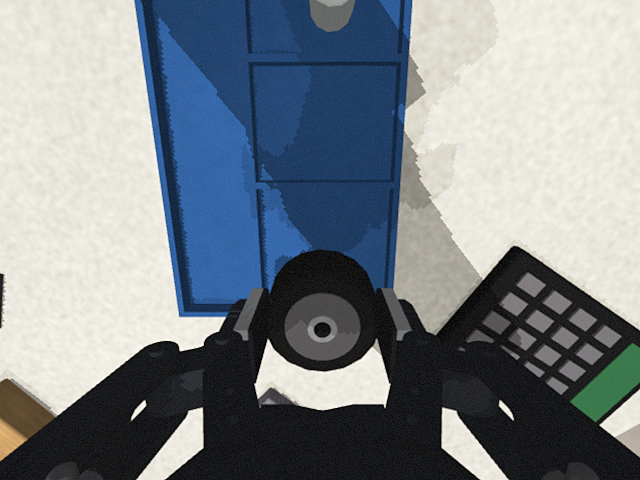

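The wheel is held level above the largest compartment, with the hub at (322,329). Lowering it now.

```bash
python3 -m jog '[{"hand":1,"offset":[0.08,0.12,0.7],"yaw":0},{"hand":1,"offset":[0,0,0.7],"yaw":0},{"hand":1,"offset":[0,0,0.7],"yaw":0},{"hand":1,"offset":[0,0,0.35],"yaw":0},{"hand":1,"offset":[0,0,0.16],"yaw":0},{"hand":1,"offset":[0,0,0],"yaw":0},{"hand":1,"offset":[0,0,0],"yaw":0}]';python3 plan.py 664 -53 86.3 50.5
```

```text
time: 11.05
tcp_pos: [664.2, -48.9, 87.2]
orientation: [[-0.773, 0.635, 0.001], [0.635, 0.773, 0.001], [-0.0, 0.001, -1.0]]
wrist_force: [0.5, 1.1, -1.1]
finger_gap: 48.2
gripper_force: 41.6
t 11.05 tcp [664.2 -48.9  87.2] gap 48.2 yaw units 0.0007 tool offset units [-0.1  -0.13  0.03]
```

```bash
python3 -m jog '[{"hand":1,"offset":[-0.05,-0.07,0.03],"yaw":0},{"hand":1,"offset":[0,0,0],"yaw":0},{"hand":-0.6,"offset":[0,0,0],"yaw":0},{"hand":-0.6,"offset":[0,0,0],"yaw":0},{"hand":-0.6,"offset":[0,0,0],"yaw":0},{"hand":-0.6,"offset":[0,0,0],"yaw":0},{"hand":-0.6,"offset":[0,0,-0.7],"yaw":0},{"hand":-0.6,"offset":[0,0,-1],"yaw":0}]';python3 -m jog '[{"hand":-0.6,"offset":[0,0,-1],"yaw":0},{"hand":-0.6,"offset":[0,0,-0.8],"yaw":-0.05},{"hand":-0.6,"offset":[0,0,0],"yaw":-0.05},{"hand":-0.6,"offset":[0,0,0],"yaw":-0.055}]' >/dev/null;python3 plan.py 391 297 92 70
python3 - <<'E'
from fit import *
s=read_camera('scene')
I=s['pixels'][235:320,210:340,::-1];cv2.imwrite('pics/s2.png',cv2.resize(I,None,fx=5,fy=5,interpolation=2))
E
```

```text
time: 11.72
tcp_pos: [661.6, -52.1, 126.0]
orientation: [[-0.772, 0.636, -0.006], [0.636, 0.772, 0.0], [0.005, -0.003, -1.0]]
wrist_force: [0.2, -0.0, 0.1]
finger_gap: 68.4
gripper_force: 0.0
t 12.05 tcp [664.6 -52.3 175.2] gap 68.5 yaw units -0.0126 tool offset units [15.06  9.39  3.33]
```

View pics/s2.png

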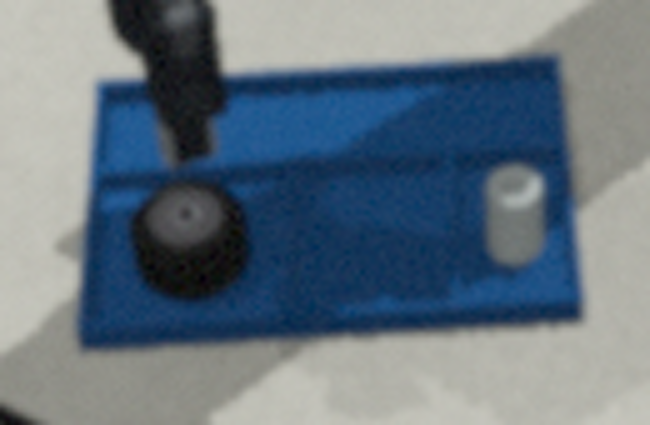

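The wheel sits flat in the largest compartment. On to the bracket.

```bash
python3 -m jog '[{"hand":-0.4,"offset":[0.9,0.57,0],"yaw":-0.0126},{"hand":-0.4,"offset":[0.94,0.58,0],"yaw":0},{"hand":-0.4,"offset":[0.94,0.59,0],"yaw":0},{"hand":-0.4,"offset":[0.94,0.59,0],"yaw":0},{"hand":-0.4,"offset":[0.94,0.59,0],"yaw":0},{"hand":-0.4,"offset":[0.94,0.59,0],"yaw":0},{"hand":-0.4,"offset":[0.94,0.59,0],"yaw":0},{"hand":-0.4,"offset":[0.94,0.59,0],"yaw":0}]'>/dev/null
python3 -m jog '[{"hand":-0.4,"offset":[0.94,0.59,0],"yaw":0},{"hand":-0.4,"offset":[0.94,0.59,0],"yaw":0},{"hand":-0.4,"offset":[0.94,0.59,0],"yaw":0},{"hand":-0.4,"offset":[0.94,0.59,0],"yaw":0},{"hand":-0.4,"offset":[0.94,0.59,0],"yaw":0},{"hand":-0.4,"offset":[0.94,0.59,0],"yaw":0},{"hand":-0.4,"offset":[0.94,0.59,0],"yaw":0},{"hand":-0.4,"offset":[0.94,0.59,0],"yaw":0}]'>/dev/null
python3 -m jog '[{"hand":-0.4,"offset":[0,0,0],"yaw":0},{"hand":-0.4,"offset":[0,0,0],"yaw":0},{"hand":-0.4,"offset":[0,0,0],"yaw":0}]'
python3 plan.py 391 297 92 70
python3 - <<'E'
from fit import *
c=read_camera('wrist');I=c['pixels'][...,::-1].copy()
m=np.array([(a*18,b*4,42) for a in(-1,1) for b in(-1,1)]+[(a*23,b*23,5) for a in(-1,1) for b in(-1,1)]);t=np.radians(-20)
P=np.c_[391+np.cos(t)*m[:,0]-np.sin(t)*m[:,1],297+np.sin(t)*m[:,0]+np.cos(t)*m[:,1],m[:,2]]
for p in proj(c,P): cv2.circle(I,tuple(int(i) for i in p.round()),3,(0,255,0),1)
cv2.imwrite('pics/w4.png',I)
E
```

```text
time: 13.68
tcp_pos: [394.2, 298.4, 173.1]
orientation: [[-0.937, 0.348, 0.0], [0.348, 0.937, -0.001], [-0.0, -0.001, -1.0]]
wrist_force: [0.6, -0.4, 0.3]
finger_gap: 59.9
gripper_force: 0.0
t 13.6833 tcp [394.2 298.4 173.1] gap 59.9 yaw units -0.0032 tool offset units [ 0.1  -0.1   3.24]
```

View pics/w4.png

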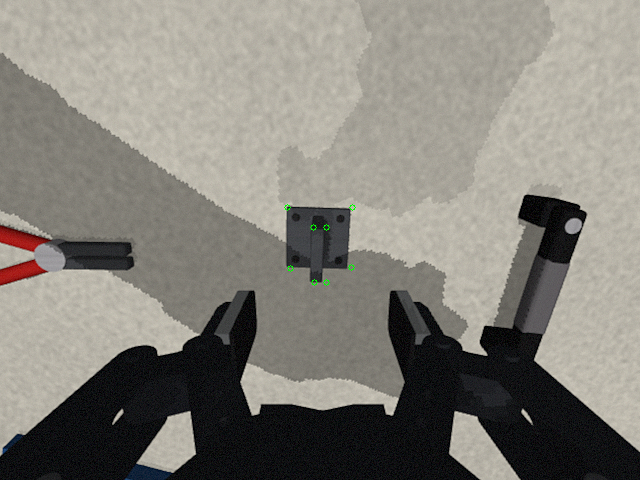

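The bracket lies where predicted, with the base at (287–351, 207–268) and the web at x≈317, between the fingers. Descending.

```bash
python3 -m jog '[{"hand":-0.4,"offset":[0.09,-0.07,0.9],"yaw":0},{"hand":-0.4,"offset":[0,0,0.9],"yaw":0},{"hand":-0.4,"offset":[0,0,0.9],"yaw":0},{"hand":-0.4,"offset":[0,0,0.7],"yaw":0},{"hand":-0.4,"offset":[0,0,0],"yaw":0},{"hand":-0.4,"offset":[0,0,0],"yaw":0},{"hand":-0.4,"offset":[0,0,0],"yaw":0}]'
python3 -m jog '[{"hand":1,"offset":[0,0,0],"yaw":0},{"hand":1,"offset":[0,0,0],"yaw":0},{"hand":1,"offset":[0,0,0],"yaw":0},{"hand":1,"offset":[0,0,0],"yaw":0},{"hand":1,"offset":[0,0,0],"yaw":0},{"hand":1,"offset":[0,0,0],"yaw":0},{"hand":1,"offset":[0,0,0],"yaw":0},{"hand":1,"offset":[0,0,0],"yaw":0}]' 50
python3 plan.py 603 -3 91 50.5
```

```text
time: 14.32
tcp_pos: [392.1, 297.6, 88.8]
orientation: [[-0.937, 0.349, 0.001], [0.349, 0.937, 0.0], [-0.001, 0.001, -1.0]]
wrist_force: [0.8, -0.1, 0.7]
finger_gap: 59.8
gripper_force: 0.0
time: 14.98
tcp_pos: [391.4, 298.1, 88.8]
orientation: [[-0.938, 0.347, 0.001], [0.347, 0.938, 0.0], [-0.0, 0.001, -1.0]]
wrist_force: [-0.3, -0.5, 6.4]
finger_gap: 6.9
gripper_force: 50.1
t 14.9833 tcp [391.4 298.1  88.8] gap 6.9 yaw units 0.1677 tool offset units [-14.19  -3.91  -0.09]
```

```bash
python3 -m jog '[{"hand":1,"offset":[0,0,-0.6],"yaw":0},{"hand":1,"offset":[0,0,-0.9],"yaw":0.056},{"hand":1,"offset":[0,0,-0.9],"yaw":0.056},{"hand":1,"offset":[0,0,-0.8],"yaw":0.0557},{"hand":1,"offset":[-0.7,-0.2,0],"yaw":0},{"hand":1,"offset":[-0.8,-0.2,0],"yaw":0},{"hand":1,"offset":[-0.9,-0.25,0],"yaw":0},{"hand":1,"offset":[-0.9,-0.25,0],"yaw":0}]'
python3 -m jog '[{"hand":1,"offset":[-0.9,-0.25,0],"yaw":0},{"hand":1,"offset":[-0.9,-0.25,0],"yaw":0},{"hand":1,"offset":[-0.9,-0.25,0],"yaw":0},{"hand":1,"offset":[-0.9,-0.25,0],"yaw":0},{"hand":1,"offset":[-0.9,-0.25,0],"yaw":0},{"hand":1,"offset":[-0.9,-0.25,0],"yaw":0},{"hand":1,"offset":[-0.9,-0.25,0],"yaw":0},{"hand":1,"offset":[-0.9,-0.25,0],"yaw":0}]'>/dev/null
python3 -m jog '[{"hand":1,"offset":[-0.9,-0.25,0],"yaw":0},{"hand":1,"offset":[-0.9,-0.25,0],"yaw":0},{"hand":1,"offset":[-0.9,-0.25,0],"yaw":0},{"hand":1,"offset":[-0.9,-0.25,0],"yaw":0},{"hand":1,"offset":[0,0,0],"yaw":0},{"hand":1,"offset":[0,0,0],"yaw":0},{"hand":1,"offset":[0,0,0],"yaw":0}]'
python3 plan.py 603 -3 92 50.5
python3 - <<'E'
from h import *
c=read_camera('wrist');cv2.imwrite('pics/w5.png',c['pixels'][...,::-1])
E
```

```text
time: 15.65
tcp_pos: [440.6, 227.8, 168.3]
orientation: [[-0.773, 0.635, 0.0], [0.635, 0.773, 0.0], [0.0, 0.0, -1.0]]
wrist_force: [0.3, 0.2, -1.1]
finger_gap: 7.2
gripper_force: 49.1
time: 16.9
tcp_pos: [600.4, -0.7, 167.8]
orientation: [[-0.772, 0.636, -0.002], [0.636, 0.772, 0.001], [0.002, -0.0, -1.0]]
wrist_force: [-0.7, 0.5, -0.6]
finger_gap: 6.5
gripper_force: 49.0
t 16.9 tcp [600.4  -0.7 167.8] gap 6.5 yaw units 0.0001 tool offset units [-0.14 -0.    3.03]
```

View pics/w5.png

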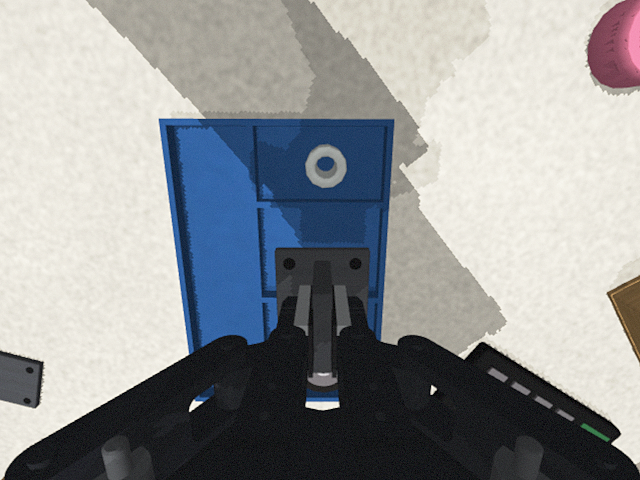

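The bracket is held square with the middle compartment, base corners near (277,250) and (369,250). Lowering.

```bash
python3 -m jog '[{"hand":1,"offset":[-0.13,0,0.8],"yaw":0},{"hand":1,"offset":[0,0,0.8],"yaw":0},{"hand":1,"offset":[0,0,0.8],"yaw":0},{"hand":1,"offset":[0,0,0.4],"yaw":0},{"hand":1,"offset":[0,0,0.2],"yaw":0},{"hand":1,"offset":[0,0,0],"yaw":0},{"hand":1,"offset":[0,0,0],"yaw":0},{"hand":1,"offset":[0,0,0],"yaw":0}]';python3 plan.py 603 -3 92 50.5
```

```text
time: 17.62
tcp_pos: [604.2, -3.0, 93.9]
orientation: [[-0.772, 0.636, 0.001], [0.636, 0.772, 0.0], [-0.001, 0.001, -1.0]]
wrist_force: [-0.1, 0.8, -1.2]
finger_gap: 7.3
gripper_force: 49.0
t 17.6167 tcp [604.2  -3.   93.9] gap 7.3 yaw units 0.0003 tool offset units [ 0.04 -0.03  0.08]
```

```bash
python3 -m jog '[{"hand":1,"offset":[0,0,0.05],"yaw":0},{"hand":1,"offset":[0,0,0.02],"yaw":0},{"hand":0.2,"offset":[0,0,0],"yaw":0},{"hand":0.2,"offset":[0,0,0],"yaw":0},{"hand":0.2,"offset":[0,0,0],"yaw":0},{"hand":0.2,"offset":[0,0,0],"yaw":0},{"hand":0.2,"offset":[0,0,-0.6],"yaw":0},{"hand":0.2,"offset":[0,0,-1],"yaw":0}]';python3 -m jog '[{"hand":0.2,"offset":[0,0,-1],"yaw":0},{"hand":-0.2,"offset":[0,0,-1],"yaw":-0.06},{"hand":-0.2,"offset":[0,0,0],"yaw":-0.05},{"hand":-0.2,"offset":[0,0,0],"yaw":0}]' >/dev/null;python3 plan.py 473 429 92 63
python3 - <<'E'
from fit import *
s=read_camera('scene')
I=s['pixels'][235:320,210:340,::-1];cv2.imwrite('pics/s3.png',cv2.resize(I,None,fx=5,fy=5,interpolation=2))
E
```

```text
time: 18.28
tcp_pos: [601.8, -3.5, 129.4]
orientation: [[-0.772, 0.636, -0.006], [0.636, 0.772, -0.0], [0.004, -0.004, -1.0]]
wrist_force: [-0.4, 0.6, 0.2]
finger_gap: 34.1
gripper_force: 0.0
t 18.6167 tcp [604.7  -3.6 183.2] gap 51.2 yaw units 0.002 tool offset units [12.55 13.03  3.65]
```

View pics/s3.png

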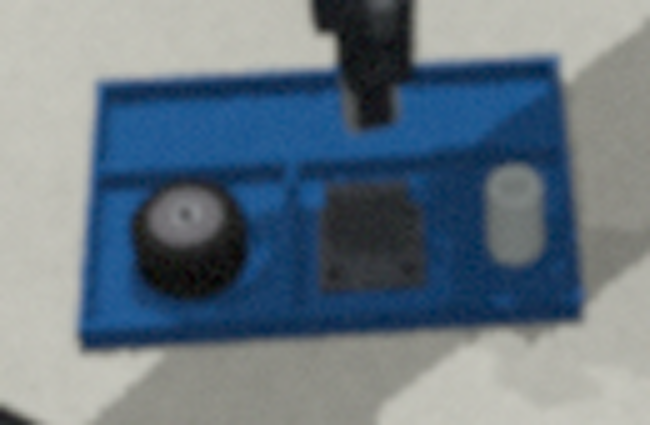

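The bracket stands square in the middle compartment. Next, the handle.

```bash
python3 -m jog '[{"hand":-0.2,"offset":[0.78,0.81,0],"yaw":0.002},{"hand":-0.2,"offset":[0.78,0.81,0],"yaw":0},{"hand":-0.2,"offset":[0.78,0.81,0],"yaw":0},{"hand":-0.2,"offset":[0.78,0.81,0],"yaw":0},{"hand":-0.2,"offset":[0.78,0.81,0],"yaw":0},{"hand":-0.2,"offset":[0.78,0.81,0],"yaw":0},{"hand":-0.2,"offset":[0.78,0.81,0],"yaw":0},{"hand":-0.2,"offset":[0.78,0.81,0],"yaw":0}]'>/dev/null
python3 -m jog '[{"hand":-0.2,"offset":[0.79,0.82,0],"yaw":0},{"hand":-0.2,"offset":[0.79,0.82,0],"yaw":0},{"hand":-0.2,"offset":[0.79,0.82,0],"yaw":0},{"hand":-0.2,"offset":[0.79,0.82,0],"yaw":0},{"hand":-0.2,"offset":[0.79,0.82,0],"yaw":0},{"hand":-0.2,"offset":[0.79,0.82,0],"yaw":0},{"hand":-0.2,"offset":[0.79,0.82,0],"yaw":0},{"hand":-0.2,"offset":[0.79,0.82,0],"yaw":0}]'>/dev/null
python3 -m jog '[{"hand":-0.2,"offset":[0,0,0],"yaw":0},{"hand":-0.2,"offset":[0,0,0],"yaw":0},{"hand":-0.2,"offset":[0,0,0],"yaw":0}]'
python3 plan.py 473 429 92 63
python3 - <<'E'
from fit import *
c=read_camera('wrist');I=c['pixels'][...,::-1].copy()
m=np.array([(a*62.5,b*8,40) for a in(-1,1) for b in(-1,1)]+[(0,0,40)]);t=np.radians(-27)
P=np.c_[473+np.cos(t)*m[:,0]-np.sin(t)*m[:,1],429+np.sin(t)*m[:,0]+np.cos(t)*m[:,1],m[:,2]]
for p in proj(c,P): cv2.circle(I,tuple(int(i) for i in p.round()),3,(0,255,0),1)
cv2.imwrite('pics/w6.png',I)
E
```

```text
time: 20.25
tcp_pos: [472.5, 428.7, 180.2]
orientation: [[-0.889, 0.457, -0.001], [0.457, 0.889, -0.003], [-0.0, -0.003, -1.0]]
wrist_force: [0.2, -0.1, -0.6]
finger_gap: 51.5
gripper_force: 0.0
t 20.25 tcp [472.5 428.7 180.2] gap 51.5 yaw units -0.002 tool offset units [-0.01  0.02  3.53]
```

View pics/w6.png

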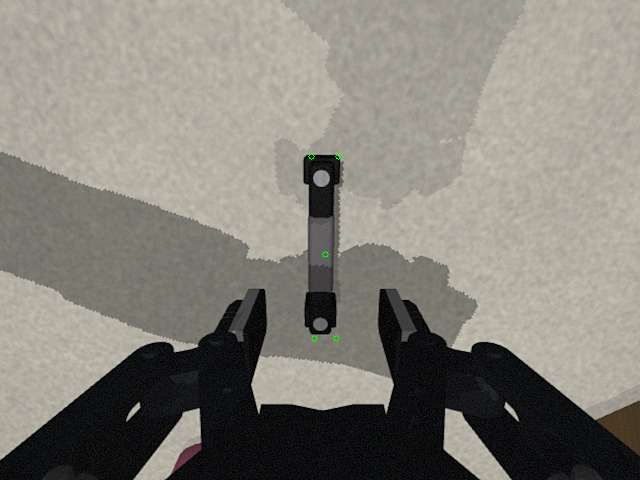

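The handle in the wrist view runs from row 157 to 333 at column 320. It sits about 3 mm to −y of my estimate, so I'll correct by that and descend.

```bash
python3 -m jog '[{"hand":-0.2,"offset":[0.05,-0.1,0.9],"yaw":0},{"hand":-0.2,"offset":[0,0,0.9],"yaw":0},{"hand":-0.2,"offset":[0,0,0.9],"yaw":0},{"hand":-0.2,"offset":[0,0,0.7],"yaw":0},{"hand":-0.2,"offset":[0,0,0.26],"yaw":0},{"hand":-0.2,"offset":[0,0,0],"yaw":0},{"hand":-0.2,"offset":[0,0,0],"yaw":0}]'
python3 -m jog '[{"hand":1,"offset":[0,0,0],"yaw":0},{"hand":1,"offset":[0,0,0],"yaw":0},{"hand":1,"offset":[0,0,0],"yaw":0},{"hand":1,"offset":[0,0,0],"yaw":0},{"hand":1,"offset":[0,0,0],"yaw":0},{"hand":1,"offset":[0,0,0],"yaw":0},{"hand":1,"offset":[0,0,0],"yaw":0},{"hand":1,"offset":[0,0,0],"yaw":0}]' 60
python3 plan.py 572 -69 91 50.5
```

```text
time: 20.88
tcp_pos: [471.2, 427.3, 90.1]
orientation: [[-0.889, 0.458, 0.0], [0.458, 0.889, -0.0], [-0.0, -0.0, -1.0]]
wrist_force: [-0.8, -0.7, -0.1]
finger_gap: 51.1
gripper_force: 0.0
time: 21.55
tcp_pos: [471.0, 428.6, 91.2]
orientation: [[-0.89, 0.456, 0.001], [0.456, 0.89, 0.001], [-0.001, 0.002, -1.0]]
wrist_force: [-0.8, 0.0, 6.1]
finger_gap: 15.0
gripper_force: 58.7
t 21.55 tcp [471.  428.6  91.2] gap 15.0 yaw units 0.108 tool offset units [-1.578e+01 -1.279e+01  1.000e-02]
```

```bash
python3 -m jog '[{"hand":1,"offset":[0,0,-0.6],"yaw":0},{"hand":1,"offset":[0,0,-1],"yaw":0.054},{"hand":1,"offset":[0,0,-1],"yaw":0.054},{"hand":1,"offset":[0,0,-1],"yaw":0},{"hand":1,"offset":[-0.8,-0.65,0],"yaw":0},{"hand":1,"offset":[-0.88,-0.71,0],"yaw":0},{"hand":1,"offset":[-0.88,-0.71,0],"yaw":0},{"hand":1,"offset":[-0.88,-0.71,0],"yaw":0}]'
python3 -m jog '[{"hand":1,"offset":[-0.88,-0.71,0],"yaw":0},{"hand":1,"offset":[-0.88,-0.71,0],"yaw":0},{"hand":1,"offset":[-0.88,-0.71,0],"yaw":0},{"hand":1,"offset":[-0.88,-0.71,0],"yaw":0},{"hand":1,"offset":[-0.88,-0.71,0],"yaw":0},{"hand":1,"offset":[-0.88,-0.71,0],"yaw":0},{"hand":1,"offset":[-0.88,-0.71,0],"yaw":0},{"hand":1,"offset":[-0.88,-0.71,0],"yaw":0}]'>/dev/null
python3 -m jog '[{"hand":1,"offset":[-0.88,-0.71,0],"yaw":0},{"hand":1,"offset":[-0.88,-0.71,0],"yaw":0},{"hand":1,"offset":[-0.88,-0.71,0],"yaw":0},{"hand":1,"offset":[-0.88,-0.71,0],"yaw":0},{"hand":1,"offset":[-0.88,-0.71,0],"yaw":0},{"hand":1,"offset":[-0.82,-0.71,0],"yaw":0},{"hand":1,"offset":[0,0,0],"yaw":0},{"hand":1,"offset":[0,0,0],"yaw":0}]'
python3 plan.py 572 -69 94 50.5
python3 - <<'E'
from h import *
c=read_camera('wrist');cv2.imwrite('pics/w7.png',c['pixels'][...,::-1])
E
```

```text
time: 22.22
tcp_pos: [492.5, 318.9, 180.3]
orientation: [[-0.772, 0.635, 0.0], [0.635, 0.772, 0.0], [-0.0, 0.0, -1.0]]
wrist_force: [0.3, 0.6, -1.2]
finger_gap: 14.7
gripper_force: 58.8
time: 23.55
tcp_pos: [571.0, -69.3, 180.0]
orientation: [[-0.769, 0.639, 0.0], [0.639, 0.769, -0.001], [-0.001, -0.001, -1.0]]
wrist_force: [0.5, 0.9, -0.8]
finger_gap: 14.7
gripper_force: 58.8
t 23.55 tcp [571.  -69.3 180. ] gap 14.7 yaw units -0.0021 tool offset units [-0.02  0.03  3.44]
```

View pics/w7.png

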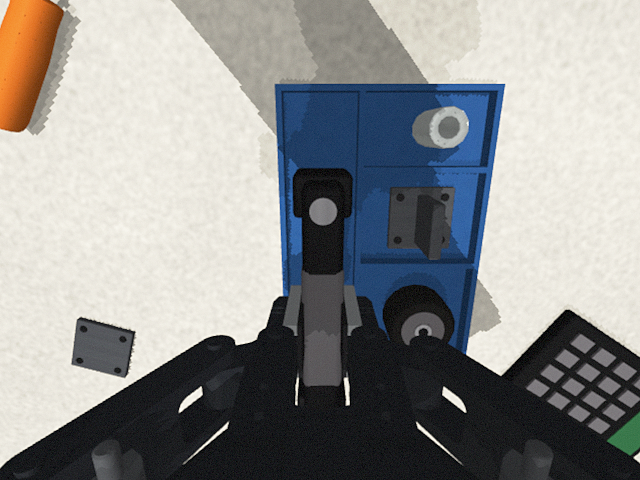

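The handle is centred and parallel over the long compartment. The other three stand in their places. Lowering.

```bash
python3 -m jog '[{"hand":1,"offset":[0,0,0.9],"yaw":0},{"hand":1,"offset":[0,0,0.9],"yaw":0},{"hand":1,"offset":[0,0,0.9],"yaw":0},{"hand":1,"offset":[0,0,0.4],"yaw":0},{"hand":1,"offset":[0,0,0.25],"yaw":0},{"hand":1,"offset":[0,0,0],"yaw":0},{"hand":1,"offset":[0,0,0],"yaw":0},{"hand":1,"offset":[0,0,0],"yaw":0}]';python3 plan.py 572 -69 94 50.5
```

```text
time: 24.27
tcp_pos: [571.8, -66.7, 97.2]
orientation: [[-0.772, 0.636, 0.002], [0.636, 0.772, -0.0], [-0.001, 0.001, -1.0]]
wrist_force: [0.4, -0.4, -0.9]
finger_gap: 14.9
gripper_force: 58.7
t 24.2667 tcp [571.8 -66.7  97.2] gap 14.9 yaw units 0.0002 tool offset units [-0.07 -0.07  0.13]
```

```bash
python3 -m jog '[{"hand":1,"offset":[0,0,0.08],"yaw":0},{"hand":1,"offset":[0,0,0.05],"yaw":0},{"hand":1,"offset":[0,0,0],"yaw":0},{"hand":1,"offset":[0,0,0],"yaw":0}]';python3 -m jog '[{"hand":0.2,"offset":[0,0,0],"yaw":0},{"hand":0.2,"offset":[0,0,0],"yaw":0},{"hand":0.2,"offset":[0,0,0],"yaw":0},{"hand":0.2,"offset":[0,0,0],"yaw":0},{"hand":0.2,"offset":[0,0,-0.6],"yaw":0},{"hand":0.2,"offset":[0,0,-1],"yaw":0},{"hand":0.2,"offset":[0,0,-1],"yaw":0},{"hand":0.2,"offset":[0,0,-1],"yaw":0}]'
python3 -m jog '[{"hand":0.2,"offset":[0.5,-0.5,-1],"yaw":0},{"hand":0.2,"offset":[0.9,-0.5,-1],"yaw":0},{"hand":0.2,"offset":[0.9,-0.5,-1],"yaw":0},{"hand":0.2,"offset":[0.9,-0.5,0],"yaw":0},{"hand":0.2,"offset":[0.9,-0.5,0],"yaw":0},{"hand":0.2,"offset":[0,0,0],"yaw":0},{"hand":0.2,"offset":[0,0,0],"yaw":0},{"hand":0.2,"offset":[0,0,0],"yaw":0}]'
python3 - <<'E'
from fit import *
J=[]
for n,(u,v) in(('scene',(277,275)),('side',(361,245))):
    I=read_camera(n)['pixels'][v-60:v+50,u-70:u+70,::-1];J.append(cv2.resize(I,(400,314),interpolation=2))
cv2.imwrite('pics/f.png',np.hstack(J))
E
```

```text
time: 24.6
tcp_pos: [571.7, -67.0, 94.2]
orientation: [[-0.771, 0.636, 0.002], [0.636, 0.771, -0.0], [-0.002, 0.001, -1.0]]
wrist_force: [-1.5, 0.8, 6.8]
finger_gap: 14.7
gripper_force: 59.5
time: 25.27
tcp_pos: [570.7, -66.9, 183.5]
orientation: [[-0.772, 0.636, -0.001], [0.636, 0.772, 0.0], [0.001, -0.001, -1.0]]
wrist_force: [-0.2, 0.5, -0.1]
finger_gap: 34.1
gripper_force: 0.0
time: 25.93
tcp_pos: [453.1, -50.0, 258.1]
orientation: [[-0.772, 0.636, 0.001], [0.636, 0.772, -0.0], [-0.001, 0.001, -1.0]]
wrist_force: [1.2, 0.2, -0.2]
finger_gap: 34.3
gripper_force: 0.0
```

View pics/f.png

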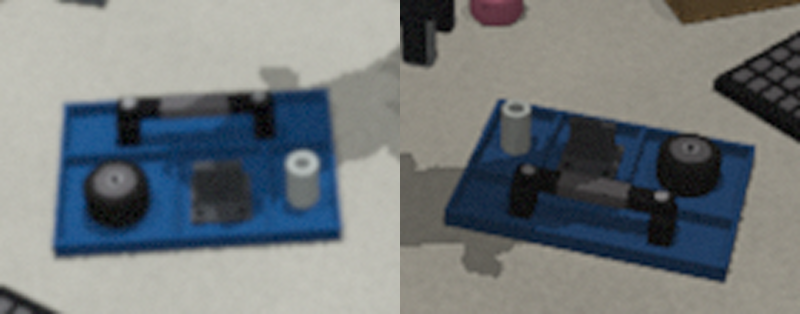

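Both views show all four parts upright in their compartments, and the gripper is clear of them.

```bash
python3 -c "from bench import job_done;print(job_done())"
```

```text
the job is handed in; nothing more can be done
None
```

The larger wheel, bracket, spacer and longer handle stand in their own compartments of the blue tray, I never reached for the other parts, and the job was handed in at about 26 s; no verdict came back.

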